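Lay out two potters' kits

TASK

Make up the two potters' kits from the stock in the middle of the table: the white-lidded jar and the grey stone go on the blue board; the red-lidded jar, the wooden rib and the loop tool go on the yellow board. Set each thing down centred on its own painted shape, jars upright on the round spots and the long things lying flat and lined up with their shapes (either way round), then let go of everything. Leave the green-lidded jar and the brown stone where they are.

Things in the scene. Friction and masses are not known exactly. Their poses are not given: they have to be found in the camera images.
- blue_board: Fixed blue-painted flat board, 200 (x) by 170 (y) by 10 thick, no rim; origin: centre of the underside, z up, top at z = 10. Cream shapes painted on top, in its frame: a round spot of diameter 52 at (-50, 0) for the jar; a round-ended oblong 70 by 48 at (50, 0), long along x, for the stone. It lies on the left or the right of the stock.
- yellow_board: Fixed yellow-painted flat board, 200 (x) by 170 (y) by 10 thick, no rim; origin: centre of the underside, z up, top at z = 10. Cream shapes painted on top, in its frame: round spot, diameter 52, at (-50, 40) for the jar; oblong 90 by 48 at (50, 40), long along y, for the rib; slim bar 140 by 26 at (0, -50), long along x, for the loop tool. Lies across the stock from the blue board.
- white_jar: Loose closed grey plastic slip jar, a plain upright cylinder of diameter 44 and height 48, about 90 g, with a white lid of the same diameter (top 12). Origin: centre of its underside; z up along its axis. To go on the blue board.
- red_jar: Loose closed grey plastic slip jar, a plain upright cylinder of diameter 44 and height 48, about 90 g, with a red lid of the same diameter (top 12). Origin: centre of its underside; z up along its axis. To go on the yellow board.
- green_jar: Loose closed grey plastic slip jar, a plain upright cylinder of diameter 44 and height 48, about 90 g, with a green lid of the same diameter (top 12). Origin: centre of its underside; z up along its axis. Spare, stays where it is.
- grey_stone: Loose smooth dark grey burnishing stone, a rounded oblong 60 long (its x) by 40 wide (its y) by 22 high, flat underneath, about 110 g. Origin: centre of its underside, z up. To go on the blue board.
- brown_stone: Loose smooth reddish-brown burnishing stone, a rounded oblong 60 long (its x) by 40 wide (its y) by 22 high, flat underneath, about 110 g. Origin: centre of its underside, z up. Spare, stays where it is.
- rib: Loose dark-wood potter's rib, a flat round-ended plate 80 long (its x) by 40 wide (its y) by 12 thick, with a small black dot near one end, about 40 g. Origin: centre of its underside, z up. To go on the yellow board.
- loop_tool: Loose trimming tool lying flat, 130 long overall along its x: a black square handle 16 by 16 from x = -65 to x = 25, then a flat steel wire loop 24 wide to x = 65, 8 above the underside; about 50 g, centre of mass near x = -15. Origin: middle of the overall length, at the level of the underside, z up. Starts nearest the robot. To go on the yellow board.
Mind the look-alikes: they are no part of the job. What is shaped like the grey_stone but purple or turquoise is not meant.

How it is judged (in metres and radians):
At the end, for the whole second after the job is handed in: Each of the five on its own shape: within 15 mm along each board axis, on the board top within 5 mm, tilt under 0.12 rad, long things within 0.3 rad of the shape (either way round), released, at rest. Green jar and brown stone upright, at rest, within 30 mm of their starts (x of white_jar in the frame of blue_board between -0.065 and -0.035 m and y of white_jar in the frame of blue_board between -0.015 and 0.015 m and z of white_jar in the frame of blue_board between 0.005 and 0.015 m and angle between each of white_jar, grey_stone, red_jar, rib, loop_tool, green_jar, brown_stone's own z axis and vertical below 0.12 rad and linear speed of each of white_jar, grey_stone, red_jar, rib, loop_tool, green_jar, brown_stone below 0.02 m/s and angular speed of each of white_jar, grey_stone, red_jar, rib, loop_tool below 0.2 rad/s and contact force between each of white_jar, grey_stone, red_jar, rib, loop_tool and the fingers below 0.05 N and x of grey_stone in the frame of blue_board between 0.035 and 0.065 m and y of grey_stone in the frame of blue_board between -0.015 and 0.015 m and z of grey_stone in the frame of blue_board between 0.005 and 0.015 m and angle between the x axis of grey_stone and the x axis of blue_board, either way round below 0.3 rad and x of red_jar in the frame of yellow_board between -0.065 and -0.035 m and y of red_jar in the frame of yellow_board between 0.025 and 0.055 m and z of red_jar in the frame of yellow_board between 0.005 and 0.015 m and x of rib in the frame of yellow_board between 0.035 and 0.065 m and y of rib in the frame of yellow_board between 0.025 and 0.055 m and z of rib in the frame of yellow_board between 0.005 and 0.015 m and angle between the x axis of rib and the y axis of yellow_board, either way round below 0.3 rad and x of loop_tool in the frame of yellow_board between -0.015 and 0.015 m and y of loop_tool in the frame of yellow_board between -0.065 and -0.035 m and z of loop_tool in the frame of yellow_board between 0.005 and 0.015 m and angle between the x axis of loop_tool and the x axis of yellow_board, either way round below 0.3 rad and distance of each of green_jar, brown_stone from where it was at the start of the episode below 0.03 m); the robot touches nothing.
It fails at once if the green-lidded jar or the brown stone is moved more than 30 mm (distance of any of green_jar, brown_stone from where it was at the start of the episode above 0.03 m).
It also fails if it takes over 144 s, if anything falls off the work surface, if the arm or the gripper's body presses on something with over 40 N, if the wrist force passes 120 N, or if a joint passes its speed limit or range.

ROBOT

A 6-joint arm with a two-finger parallel gripper is mounted at the origin on the work surface. World frame = base frame: x ahead of the robot, y to its left, z up, the work surface at z = 0. Lengths are in m, angles in degrees, forces in N, time in s.
With the tool pointing down it reaches from about 0.25 to 0.725 m from the base axis. Payload 9.7 kg.
Tool frame: the origin (TCP) lies midway between the tips of the shut fingers; the grasp point (between the pads) lies 19 mm behind it; z points along the fingers, y is the line along which they close (so a half turn about z gives the same grasp; the last joint's range is limited). The gripper opens to 85 mm and grips with 20 to 120 N. Pads are 22 mm wide; open, the fingers measure 114 mm over their backs; the gripper's body (76 mm by 85 mm) begins 54 mm behind the grasp point. The pads swing forward as they close: fully open they stand 13 mm farther back than shut.
Start: joints at [69.557, 4.979, 10.078, 95.1, 0, 90], TCP at [0.192, 0.515, 0.231] pointing down, gripper open.
Joint ranges: [-179.16, 179.16], [-48.56, 103.87], [-65.8, 70.77], [-126.05, 130.52], [-82.76, 87.17], [-180, 180]. Speed limits (degrees/s): [127.2, 127.2, 147.25, 180, 180, 180].

INTERFACE

Orientations are given as [roll, pitch, yaw] about the fixed x, y, z axes, in that order (R = Rz(yaw) Ry(pitch) Rx(roll)).
In Python, from workcell import * gives the robot as it stands.
- The arm moves only by the tool servo_tool, never from a script. Its argument "moves" is a list of rows, each a list of 4 numbers: the shift along the world's x, y, z in cm, then the turn about the world's z in rad. A call has 1 to 20 rows; each row is the pose to reach, as a shift and turn from the pose commanded when the call began; what a row does not reach only later rows make up. A row lasts 1/12 s, in which the tool goes at most 41.7 mm and 7.16 degrees, less where a joint would pass 70% of its speed; a pose out of reach is approached as far as the arm can. A call with a gripper value outside its range is refused whole. "claw" is the closure, from 0 (fully open) to 1 (shut), set as the call begins (left out, the last holds). The fingers move at their own pace and stop on an object; "force" is the grip in N (left out, the last holds). Time passes only in rows, so rows that repeat a pose let the fingers close. It gives the time, the measured TCP pose, the force, the opening and the grip force at its end, in the units of the state.
- get_obs(): the state, without advancing time (a new reading comes with each control period).
- camera(name): name is "scene" or "top" or "wrist"; returns the picture (480x640x3 uint8, red, green, blue); there is no depth.
- get_calibration(name): a dict with "fx", "fy", "cx", "cy" (pixels), "k1" (the pictures are not rectified: a ray, as slopes to the right and down, at radius r is drawn at 1 + k1 r^2 times it, then the intrinsics apply), "rvec" (rotation vector, rad) and "tvec" (3), from world to camera coordinates, as OpenCV has them; the wrist camera has in their place "tool_from_camera" (4x4, takes a point from camera to tool coordinates, whose origin is the TCP and whose axes are the flange's). Camera axes: x right, y down, z forward; pixel columns grow to the right and rows downward; lengths in m; the calibration is good to about 2 mm. A picture is of the moment at which its call begins: read the wrist's pose just before it. get_calibration takes no time and is no camera call.
- job_done(): hands the job in; it is judged then, once.
The state is a dict: "time": time; "q": joint angles; "qd": joint speeds; "joint_efforts": joint torques, N m; "ee_pos": TCP position; "tcp_rot": TCP orientation; "wrist_force": force on the tool from outside, world axes, zero at the start; "torque": the same for the moment, N m; "opening": finger opening in m; "grasp_force": force on a finger pad.
Only numpy, scipy, OpenCV 4.12 (cv2) and the standard library are available. Lean on these libraries where they do the work, as an engineer would, in place of code of your own. Each camera call takes 0.05 s, during which the arm holds its last target. There are 200 camera calls.

## Working session

There is one attempt and no reset: what is moved stays moved. The work goes in short steps, Python scripts to look and compute and a tool call to move; the robot and the scene stay as the last step left them, time stands still between calls to the robot, and variables do not carry over. Pictures are saved under pics/ and viewed, at most 14 in all, crops included, and the job is handed in when it is done.

Besides the shell and the picture viewer there is one more tool, called as name(argument=value, ...) on one line, values as JSON. servo_tool: Moves the arm, as the interface text tells. Its arguments: {"type":"object","properties":{"moves":{"type":"array","items":{"type":"array","items":{"type":"number"}}},"claw":{"type":"number"},"force":{"type":"number"}},"required":["moves"]}

```bash
mkdir -p pics; ls; python3 - <<'E'
from workcell import *
import cv2
for n in ("top","scene"):
    cv2.imwrite(f"pics/{n}0.png",camera(n)[:,:,::-1])
    print(n,get_calibration(n))
print(get_calibration("wrist"));print(get_obs())
E
```

```text
pics
top {'fx': 610.1212598729645, 'fy': 610.1212598729645, 'cx': 316.23353266430513, 'cy': 238.98323214083277, 'k1': 0.016481630811524883, 'rvec': array([ 2.13334692, -2.12448335,  0.19164721]), 'tvec': array([-0.00111944,  0.51618881,  0.95889935])}
scene {'fx': 486.0801288833139, 'fy': 486.0801288833139, 'cx': 324.01386143499485, 'cy': 243.92392801262244, 'k1': 0.02319475291767234, 'rvec': array([ 2.27602957,  0.57710171, -0.24075752]), 'tvec': array([-0.45002238, -0.1439781 ,  1.03685792])}
{'fx': 405.2841637352171, 'fy': 405.2841637352171, 'cx': 313.6749026759247, 'cy': 243.47260174720475, 'k1': -0.09123807168601349, 'tool_from_camera': array([[ 1.44360030e-04, -9.51153434e-01, -3.08718520e-01,
         7.83133238e-02],
       [ 9.99999838e-01, -3.25412330e-05,  5.67869113e-04,
        -1.50151022e-03],
       [-5.50176738e-04, -3.08718552e-01,  9.51153275e-01,
        -1.42298344e-01],
       [ 0.00000000e+00,  0.00000000e+00,  0.00000000e+00,
         1.00000000e+00]])}
{'time': 0.1, 'q': array([ 6.95579367e+01,  5.00709425e+00,  1.00424225e+01,  9.50974895e+01,
       -5.72306419e-04,  8.99991798e+01]), 'qd': array([ 0.0166023 , -0.00567852,  0.15121432, -0.00567041, -0.09943649,
       -0.00204801]), 'joint_efforts': array([-1.57473382e-04, -5.21559727e+01,  4.65653336e+01,  1.60120841e-02,
        3.30845819e-05, -1.44198901e-05]), 'ee_pos': array([0.19203616, 0.51520348, 0.23069285]), 'tcp_rot': array([-1.79937839e+02,  5.71416286e-04,  1.59558757e+02]), 'wrist_force': array([-0.38768768,  0.73469595, -0.17626546]), 'torque': array([ 0.03165301, -0.013376  , -0.00104243]), 'grasp_force': 0.0, 'opening': 0.08565845556651841}
```

View pics/top0.png

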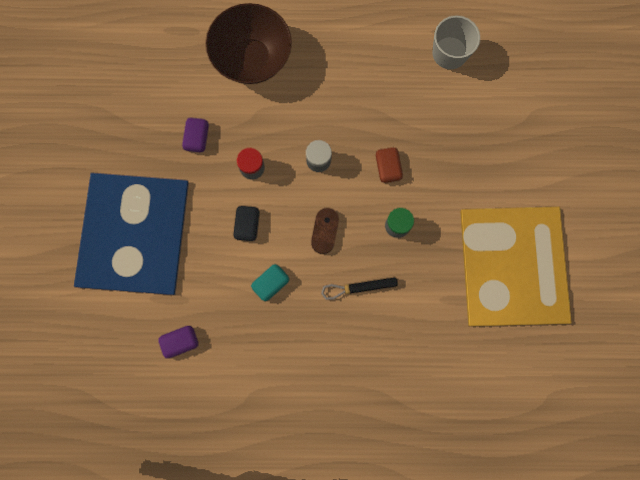

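View pics/scene0.png

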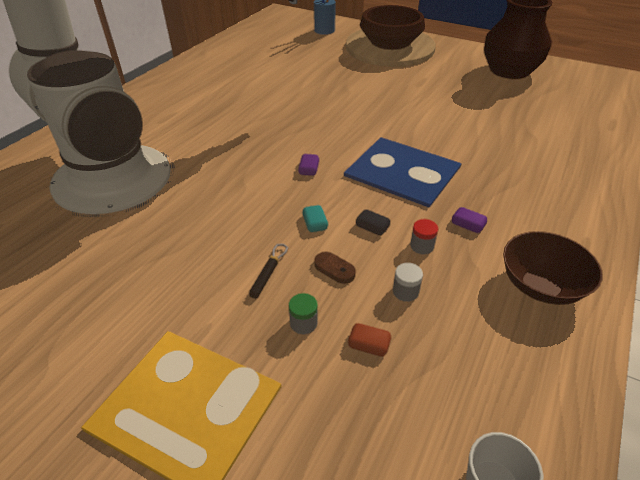

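```bash
cat > h.py <<'E'
import numpy as np, cv2
def ray(cal,uv,R=None,t=None):
    """world origin and directions of pixels; fixed camera"""
    uv=np.atleast_2d(np.float64(uv))
    K=np.array([[cal['fx'],0,cal['cx']],[0,cal['fy'],cal['cy']],[0,0,1]])
    n=cv2.undistortPoints(uv[:,None],K,np.array([cal['k1'],0,0,0]))[:,0]
    d=np.c_[n,np.ones(len(n))]
    R=cv2.Rodrigues(cal['rvec'])[0]
    return -R.T@cal['tvec'], d@R
def plane(cal,uv,z):
    o,d=ray(cal,uv); return (o+d*((z-o[2])/d[:,2])[:,None])[:,:2]
def blobs(mask,amin=80,n=9):
    mask=cv2.morphologyEx(mask.astype(np.uint8)*255,cv2.MORPH_OPEN,np.ones((3,3)))
    cs=[c for c in cv2.findContours(mask,cv2.RETR_EXTERNAL,cv2.CHAIN_APPROX_NONE)[0] if cv2.contourArea(c)>amin]
    return sorted(cs,key=cv2.contourArea,reverse=True)[:n]
def rect(cal,c,z):
    """centroid, principal yaw (deg), min-area sides (mm) on plane z"""
    p=plane(cal,c[:,0],z); q=(p*1e4).astype(np.float32)
    m=cv2.moments(q[:,None]); cen=np.array([m['m10'],m['m01']])/m['m00']/1e4
    yaw=.5*np.degrees(np.arctan2(2*m['mu11'],m['mu20']-m['mu02']))
    return cen,yaw,sorted(np.array(cv2.minAreaRect(q)[1])/10)
def masks(im):
    h,s,v=[a.astype(int) for a in cv2.split(cv2.cvtColor(im,cv2.COLOR_RGB2HSV))]
    return dict(red=((h<6)|(h>174))&(s>200)&(v>130), green=(h>45)&(h<85)&(s>120),
      white=(s<50)&(v>150), cream=(s<90)&(v>150), teal=(h>=80)&(h<100)&(s>120), purple=(h>130)&(h<160)&(s>90),
      brown=((h<8)|(h>174))&(s>130)&(v>60)&(v<=170), dark=(v<50), wood=(v<85)&(h<15)&(s>80),yellow=(h>18)&(h<30)&(s>180)&(v>150), blue=(h>100)&(h<125)&(s>140)&(v>60))
E
python3 - <<'E'
from workcell import *
from h import *
zs=dict(red=.046,green=.046,white=.046,cream=.01,teal=.013,purple=.013,brown=.013,dark=.013,wood=.008,yellow=.01,blue=.01)
for cam in("top","scene"):
    cal=get_calibration(cam);m=masks(cv2.imread(f"pics/{cam}0.png")[:,:,::-1])
    for k,mm in m.items():
        for c in blobs(mm,60,6):
            cen,y,s=rect(cal,c,zs[k])
            print(cam,k,c[:,0].mean(0).round(),cv2.contourArea(c),(cen*1000).round(1),round(y,1),np.round(s,0))
E
```

```text
top green [400. 221.] 459.0 [ 547.9 -137.7] -48.5 [39. 40.]
top white [318. 152.] 394.0 [665.9  -1.2] -43.6 [37. 39.]
top cream [489. 236.] 1187.5 [ 528.7 -294.5] -88.3 [47. 87.]
top cream [545. 265.] 1087.0 [ 481.2 -385.8] 1.8 [ 25. 138.]
top cream [135. 204.] 843.5 [583.4 313.7] -4.9 [46. 67.]
top cream [494. 295.] 676.5 [ 428.2 -297.3] 68.9 [49. 49.]
top cream [127. 261.] 654.0 [483.4 321.3] -67.1 [48. 49.]
top cream [318. 151.] 411.5 [678.2  -1. ] -58.3 [40. 40.]
top teal [270. 282.] 715.0 [447.9  78.8] -46.4 [38. 58.]
top purple [178. 342.] 779.5 [349.5 228.5] -69.3 [39. 59.]
top purple [195. 135.] 662.5 [707.4 214.4] -3.9 [39. 60.]
top brown [249. 160.] 490.0 [660.8 118.2] 19.8 [44. 45.]
top dark [237.  38.] 2555.0 [890.3 153.8] -16.7 [ 91. 147.]
top dark [245. 224.] 657.5 [549.9 120.1] -0.7 [39. 59.]
top dark [373. 285.] 366.0 [444.1 -94.6] -81.1 [15. 80.]
top wood [242.  43.] 5077.5 [884.  123.3] 15.5 [154. 154.]
top wood [324. 230.] 870.5 [537.8 -14.1] -11.3 [40. 80.]
top yellow [512. 260.] 9804.0 [ 471.5 -340.2] -19.0 [169. 197.]
top blue [129. 235.] 10393.5 [532.6 316.2] -
[... 1116 characters left out ...]
 [160. 331.]
scene dark [555. 262.] 3298.5 [872.3 179.3] -26.1 [122. 145.]
scene dark [390.  33.] 1058.0 [221.4 986.2] -32.4 [215. 231.]
scene dark [394.  15.] 688.5 [ 166.9 1152.1] 72.3 [168. 178.]
scene dark [67. 75.] 412.5 [-451.7  276.7] -29.2 [ 82. 151.]
scene wood [552. 271.] 4952.0 [865.6 166. ] 85.3 [155. 174.]
scene wood [514.  39.] 3615.5 [ 592.  1208.3] -84.2 [197. 713.]
scene wood [201.  19.] 2625.0 [-423.1  810. ] -56.3 [270. 505.]
scene wood [380.  23.] 2279.0 [ 145.9 1111.5] -35.1 [304. 442.]
scene wood [333. 268.] 406.5 [540.9 -19.9] -10.7 [44. 80.]
scene wood [110.  41.] 332.0 [-595.9  565.1] -38.2 [ 20. 722.]
scene yellow [193. 410.] 15024.0 [ 473.5 -341.7] -8.6 [167. 199.]
```

```bash
python3 - <<'E'
from workcell import *
from h import *
zs=.046
for cam,roi in(("top",[(235,145,266,174),(370,140,410,190),(315,270,405,305),(90,170,190,295)]),("scene",[(410,215,440,240),(345,320,395,358),(245,238,295,302),(345,138,462,205)])):
    cal=get_calibration(cam);im=cv2.imread(f"pics/{cam}0.png")[:,:,::-1]
    hsv=cv2.cvtColor(im,cv2.COLOR_RGB2HSV).astype(int);h,s,v=cv2.split(hsv)
    def go(r,m,z,name):
        mm=np.zeros(m.shape,bool);x0,y0,x1,y1=r;mm[y0:y1,x0:x1]=m[y0:y1,x0:x1]
        for c in blobs(mm,40,2):
            cen,y,sz=rect(cal,c,z);print(cam,name,cv2.contourArea(c),(cen*1e3).round(1),round(y,1),np.round(sz))
    go(roi[0],((h<8)|(h>170))&(s>180)&(v>100),.046,'red')
    go(roi[1],((h<9)|(h>170))&(s>150)&(v>90),.015,'brown')
    go(roi[2],(v<60),.012,'handle')
    go(roi[3],(s<110)&(v>140),.01,'spots')
    x0,y0,x1,y1=roi[2]
    cv2.imwrite(f"pics/loop_{cam}.png",cv2.resize(im[y0:y1,x0:x1,::-1],None,fx=6,fy=6,interpolation=cv2.INTER_CUBIC))
E
```

```text
top red 437.5 [651.3 114.9] -31.7 [40. 40.]
top brown 517.0 [ 655.3 -122.1] 5.8 [36. 55.]
top handle 385.5 [444.2 -94.8] -81.2 [15. 82.]
top spots 871.5 [583.4 313.6] -4.7 [47. 69.]
top spots 668.0 [483.3 321.2] -73.4 [49. 49.]
scene red 286.5 [652.7 113. ] -53.8 [40. 43.]
scene brown 132.5 [ 642.1 -124.7] 51.3 [29. 31.]
scene brown 89.5 [ 668.3 -113.8] -29.2 [18. 18.]
scene handle 358.5 [448.6 -98.2] -80.1 [17. 90.]
scene spots 339.0 [584.3 311.8] -1.5 [47. 68.]
scene spots 217.5 [484.3 318.9] 30.5 [46. 49.]
```

View pics/loop_top.png

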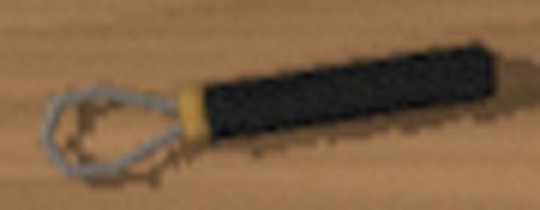

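servo_tool(moves=[[47.4,-51.7,-10,0],[47.4,-51.7,-10,0],[47.4,-51.7,-10,0],[47.4,-51.7,-10,0],[47.4,-51.7,-10,0],[47.4,-51.7,-10,0],[47.4,-51.7,-10,0],[47.4,-51.7,-10,0],[47.4,-51.7,-10,0],[47.4,-51.7,-10,0],[47.4,-51.7,-10,0],[47.4,-51.7,-10,0],[47.4,-51.7,-10,0],[47.4,-51.7,-10,0],[47.4,-51.7,-10,0],[47.4,-51.7,-10,0],[47.4,-51.7,-10,0],[47.4,-51.7,-10,0],[47.4,-51.7,-10,0],[47.4,-51.7,-10,0]], claw=0, force=30)

```text
time: 1.77
ee_pos: [0.6657, -0.0017, 0.1306]
tcp_rot: [-180.0, -0.1, 159.5]
wrist_force: [-0.6, -1.0, 0.8]
opening: 0.0855
grasp_force: 0.0
```

servo_tool(moves=[[0,0,-4,0],[0,0,-8,0],[0,0,-10,0],[0,0,-11.5,0],[0,0,-11.5,0],[0,0,-11.5,0]])

```text
time: 2.27
ee_pos: [0.6654, -0.0005, 0.0168]
tcp_rot: [-180.0, -0.0, 159.6]
wrist_force: [0.7, -0.0, 1.0]
opening: 0.0856
grasp_force: 0.0
```

servo_tool(moves=[[0,0,0,0],[0,0,0,0],[0,0,0,0],[0,0,0,0],[0,0,0,0],[0,0,0,0],[0,0,0,0],[0,0,0,0],[0,0,0,0],[0,0,0,0],[0,0,0,0],[0,0,0,0]], claw=1)

```text
time: 3.27
ee_pos: [0.6668, -0.0015, 0.0179]
tcp_rot: [179.9, 0.1, 159.6]
wrist_force: [-0.9, 1.5, 6.2]
opening: 0.0432
grasp_force: 30.2
```

servo_tool(moves=[[0,0,4,0],[0,0,8,0],[0,0,11,0],[-2,3.5,12,0],[-4,7,12,0],[-6,10.5,12,0],[-8,14,12,0],[-10,17.5,12,0],[-12,21,12,0],[-14,24.5,12,0],[-16,28,12,0],[-17.5,31,12,0],[-18.2,32.2,12,0],[-18.2,32.2,9,0],[-18.2,32.2,6,0],[-18.2,32.2,4,0],[-18.2,32.2,2.5,0],[-18.2,32.2,1.6,0],[-18.2,32.2,1.2,0],[-18.2,32.2,1.2,0]])

```text
time: 4.93
ee_pos: [0.4842, 0.3201, 0.0287]
tcp_rot: [-180.0, 0.0, 159.5]
wrist_force: [0.3, 0.5, -0.9]
opening: 0.0429
grasp_force: 31.5
```

servo_tool(moves=[[0,0,-0.1,0],[0,0,-0.1,0]])

```text
time: 5.1
ee_pos: [0.4846, 0.3204, 0.0279]
tcp_rot: [179.9, 0.0, 159.5]
wrist_force: [-0.6, 0.2, -1.7]
opening: 0.0428
grasp_force: 31.5
```

servo_tool(moves=[[0,0,0,0],[0,0,0,0],[0,0,0,0],[0,0,0,0],[0,0,0,0],[0,0,0,0],[0,0,3,0],[0,0,7,0],[0,0,10,0],[1.5,-4,12,0.12],[3,-8,12,0.24],[4.5,-12,12,0.344],[6,-16,12,0.344],[6.6,-20.1,12,0.344],[6.6,-20.1,12,0.344],[6.6,-20.1,12,0.344]], claw=0)

```text
time: 6.43
ee_pos: [0.5506, 0.1166, 0.1474]
tcp_rot: [-180.0, 0.0, 179.0]
wrist_force: [0.4, 0.2, 1.4]
opening: 0.0857
grasp_force: 0.0
```

```bash
python3 - <<'E'
from workcell import *
import cv2
cv2.imwrite("pics/w1.png",camera("wrist")[:,:,::-1]); cv2.imwrite("pics/s1.png",camera("scene")[:,:,::-1])
E
```

```text
(no output)
```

View pics/w1.png

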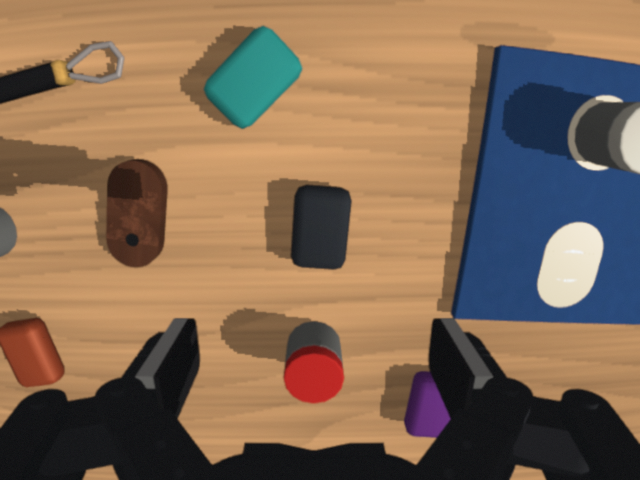

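View pics/s1.png

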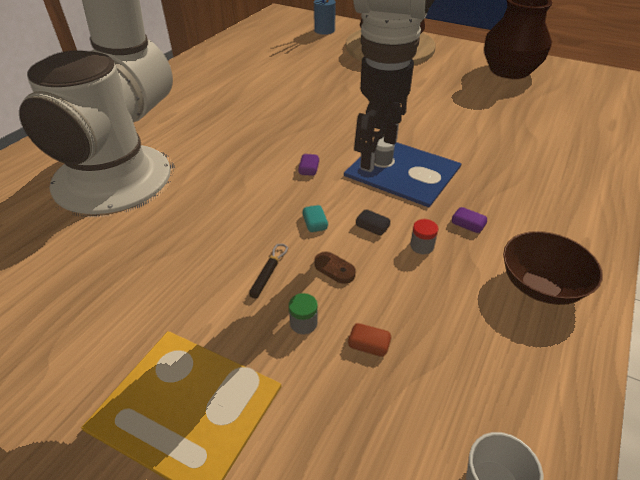

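```bash
cat >> h.py <<'E'
def wristcal(cal,o):
    """wrist calibration as world-to-camera rvec/tvec at state o"""
    from scipy.spatial.transform import Rotation as Ro
    T=np.eye(4);T[:3,:3]=Ro.from_euler('xyz',o['tcp_rot'],degrees=True).as_matrix();T[:3,3]=o['ee_pos']
    M=np.linalg.inv(T@cal['tool_from_camera']);c=dict(cal);c['rvec']=cv2.Rodrigues(M[:3,:3])[0];c['tvec']=M[:3,3];return c
E
python3 - <<'E'
from workcell import *
from h import *
o=get_obs();print(o['time'],o['ee_pos'],o['tcp_rot'])
im=camera("wrist");cv2.imwrite("pics/w2.png",im[:,:,::-1])
c=wristcal(get_calibration("wrist"),o)
for n,uv,z in(("stone",(322,227),.015),("redlid",(314,374),.048),("rib",(137,213),.008),("brown",(30,352),.013),("oblong",(571,264),.01)): print(n,plane(c,uv,z)*1e3)
cv2.imwrite("pics/s2.png",camera("scene")[:,:,::-1])
s1=cv2.imread("pics/s1.png");s2=cv2.imread("pics/s2.png");print(np.abs(s1.astype(int)-s2).mean(), np.abs(cv2.imread("pics/w1.png").astype(int)-im[:,:,::-1]).mean())
E
```

```text
6.5333 [0.55009183 0.11941814 0.1472918 ] [ 1.79979641e+02 -4.52008448e-03  1.79204595e+02]
stone [[548.27502407 123.79824555]]
redlid [[646.75629236 116.78905612]]
rib [[537.5864666  -10.17187335]]
brown [[ 653.31856233 -121.30591778]]
oblong [[581.37881998 315.49524378]]
2.101008029513889 4.277827690972222
```

View pics/s2.png

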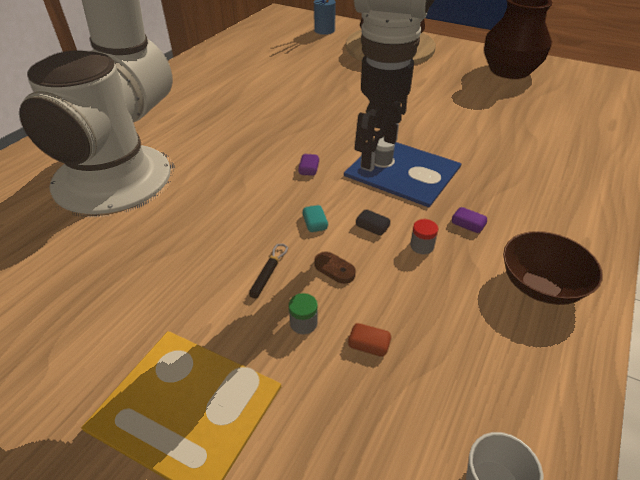

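servo_tool(moves=[[0,0.2,-4,0],[0,0.2,-8,0],[0,0.2,-11.5,0],[0,0.2,-13.5,0],[0,0.2,-14.2,0],[0,0.2,-14.2,0],[0,0.2,-14.2,0]])

```text
time: 7.22
ee_pos: [0.5505, 0.1223, 0.0064]
tcp_rot: [180.0, 0.1, 179.3]
wrist_force: [0.2, 0.2, 1.1]
opening: 0.0851
grasp_force: 0.0
```

servo_tool(moves=[[0,0,0,0],[0,0,0,0],[0,0,0,0],[0,0,0,0],[0,0,0,0],[0,0,0,0],[0,0,0,0],[0,0,0,0],[0,0,0,0],[0,0,0,0],[0,0,0,0],[0,0,0,0]], claw=1)

```text
time: 8.22
ee_pos: [0.5508, 0.1215, 0.0067]
tcp_rot: [180.0, 0.1, 179.3]
wrist_force: [-0.9, -0.2, 6.4]
opening: 0.04
grasp_force: 29.4
```

servo_tool(moves=[[0,0,4,0],[0,0,8,0],[0.6,3,10,0],[1.2,6.5,10,0],[1.8,10,10,-0.03],[2.4,13.5,10,-0.065],[3,17,10,-0.065],[3.4,19.2,10,-0.065],[3.4,19.2,8,-0.065],[3.4,19.2,5,-0.065],[3.4,19.2,3,-0.065],[3.4,19.2,1.8,-0.065],[3.4,19.2,1.2,-0.065],[3.4,19.2,1.1,-0.065],[3.4,19.2,1.1,-0.065],[3.4,19.2,1.1,-0.065]])

```text
time: 9.55
ee_pos: [0.5847, 0.3135, 0.0174]
tcp_rot: [180.0, 0.1, 175.5]
wrist_force: [-0.3, 0.8, -1.9]
opening: 0.0393
grasp_force: 30.3
```

```bash
python3 - <<'E'
from workcell import *
o=get_obs();print({k:o[k] for k in("time","ee_pos","q","tcp_rot","wrist_force","opening")})
E
```

```text
{'time': 9.55, 'ee_pos': array([0.58468061, 0.31347204, 0.01744676]), 'q': array([2.81972965e+01, 2.14017972e+01, 5.84228293e+00, 7.43544216e+01,
       8.09155238e-04, 3.26693443e+01]), 'tcp_rot': array([1.79952862e+02, 7.20119081e-02, 1.75527923e+02]), 'wrist_force': array([-0.27147344,  0.75701189, -1.87235401]), 'opening': 0.03929792817460311}
```

servo_tool(moves=[[0,0,0,0],[0,0,0,0],[0,0,0,0],[0,0,0,0],[0,0,0,0],[0,0,0,0],[0,0,3,0],[0,0,7,0],[0,0,11,0],[-0.5,-4,12,0],[-1,-8,12,-0.06],[-1.5,-12,12,-0.119],[-2,-16,12,-0.119],[-2.5,-20,12,-0.119],[-3.2,-24,12,-0.119],[-4,-28,12,-0.119],[-4.7,-32.6,12,-0.119],[-4.7,-32.6,12,-0.119],[-4.7,-32.6,12,-0.119],[-4.7,-32.6,12,-0.119]], claw=0)

```text
time: 11.22
ee_pos: [0.5372, -0.0127, 0.1364]
tcp_rot: [180.0, 0.0, 168.7]
wrist_force: [0.5, 0.7, 0.1]
opening: 0.0852
grasp_force: 0.0
```

```bash
python3 - <<'E'
from workcell import *
from h import *
o=get_obs();print(o['time'],o['ee_pos'],o['tcp_rot'])
im=camera("wrist");cv2.imwrite("pics/w3.png",im[:,:,::-1])
c=wristcal(get_calibration("wrist"),o)
for k,z in(("wood",.008),("red",.046),("green",.046),("dark",.012)):
    for b in blobs(masks(im)[k],300,5): print(k,b[:,0].mean(0).round(),[np.round(x,3) for x in rect(c,b,z)])
E
```

```text
11.2167 [ 0.53720646 -0.01267877  0.13643127] [1.79977590e+02 1.71061337e-02 1.68655054e+02]
wood [311. 231.] [array([ 0.54 , -0.017]), np.float64(-10.879), array([39.198, 80.807])]
red [528. 364.] [array([0.65 , 0.116]), np.float64(45.019), array([30.962, 41.061])]
green [130. 299.] [array([ 0.548, -0.138]), np.float64(-59.984), array([41.832, 47.133])]
dark [319. 423.] [array([ 0.721, -0.045]), np.float64(78.376), array([185.795, 631.322])]
dark [163. 122.] [array([ 0.446, -0.096]), np.float64(-81.072), array([15.657, 81.123])]
```

View pics/w3.png

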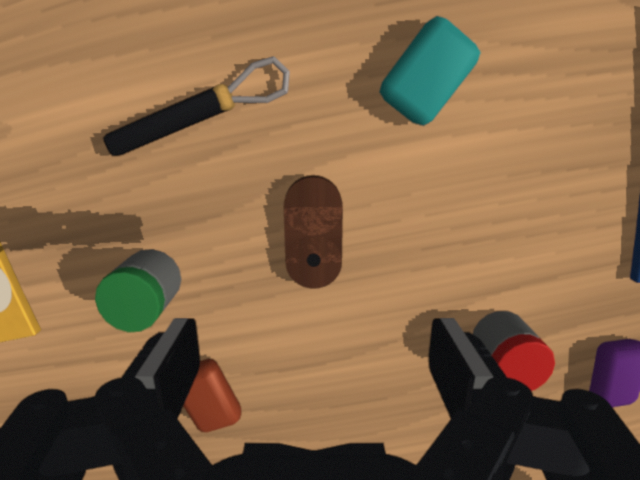

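servo_tool(moves=[[0.2,-0.3,-4,0],[0.2,-0.3,-8,0],[0.2,-0.3,-11,0],[0.2,-0.3,-13,0],[0.2,-0.3,-13.5,0],[0.2,-0.3,-13.5,0],[0.2,-0.3,-13.5,0]])

```text
time: 11.85
ee_pos: [0.5398, -0.0147, 0.0024]
tcp_rot: [180.0, 0.1, 168.8]
wrist_force: [-0.0, 1.7, -0.1]
opening: 0.0854
grasp_force: 0.0
```

servo_tool(moves=[[0,0,0,0],[0,0,0,0],[0,0,0,0],[0,0,0,0],[0,0,0,0],[0,0,0,0],[0,0,0,0],[0,0,0,0],[0,0,0,0],[0,0,0,0],[0,0,0,0],[0,0,0,0]], claw=1)

```text
time: 12.85
ee_pos: [0.5398, -0.0157, 0.0024]
tcp_rot: [180.0, 0.1, 168.7]
wrist_force: [-1.4, -0.2, 5.7]
opening: 0.0389
grasp_force: 30.3
```

servo_tool(moves=[[0,0,4,0],[0,0,8,-0.1],[0,0,11,-0.22],[-0.1,-3,12,-0.34],[-0.2,-6,12,-0.46],[-0.3,-9,12,-0.58],[-0.4,-12,12,-0.7],[-0.5,-15,12,-0.82],[-0.6,-18,12,-0.94],[-0.7,-21,12,-1.06],[-0.8,-24,12,-1.18],[-1,-27,12,-1.3],[-1,-28,12,-1.344],[-1,-28,9,-1.344],[-1,-28,6,-1.344],[-1,-28,3.5,-1.344],[-1,-28,2,-1.344],[-1,-28,1.3,-1.344],[-1,-28,1.1,-1.344],[-1,-28,1.1,-1.344]])

```text
time: 14.52
ee_pos: [0.5291, -0.2957, 0.0124]
tcp_rot: [-180.0, -0.0, 91.7]
wrist_force: [0.2, -0.3, -0.6]
opening: 0.039
grasp_force: 32.4
```

servo_tool(moves=[[0,0,0,0],[0,0,0,0],[0,0,0,0],[0,0,0,0],[0,0,0,0],[0,0,0,0],[0,0,3,0],[0,0,7,0],[0,0,11,0],[-1.5,4,12,0],[-3,8,12,0.1],[-4.5,12,12,0.126],[-6,16,12,0.126],[-8.4,20.2,12,0.126],[-8.4,20.2,12,0.126],[-8.4,20.2,12,0.126],[-8.4,20.2,12,0.126]], claw=0)

```text
time: 15.93
ee_pos: [0.4454, -0.0934, 0.1328]
tcp_rot: [179.9, 0.0, 99.0]
wrist_force: [1.0, -0.7, 0.9]
opening: 0.0853
grasp_force: 0.0
```

```bash
python3 - <<'E'
from workcell import *
from h import *
o=get_obs();print(o['time'],o['ee_pos'],o['tcp_rot'])
im=camera("wrist");cv2.imwrite("pics/w4.png",im[:,:,::-1])
c=wristcal(get_calibration("wrist"),o)
for b in blobs(masks(im)["dark"],300,5): print(b[:,0].mean(0).round(),[np.round(x,3) for x in rect(c,b,.012)])
E
```

```text
15.9333 [ 0.4453724  -0.09339159  0.13278497] [1.79924916e+02 4.22190198e-02 9.90237223e+01]
[312. 427.] [array([ 0.48 , -0.275]), np.float64(8.568), array([184.082, 622.608])]
[313. 233.] [array([ 0.445, -0.097]), np.float64(-80.94), array([14.764, 80.943])]
```

View pics/w4.png

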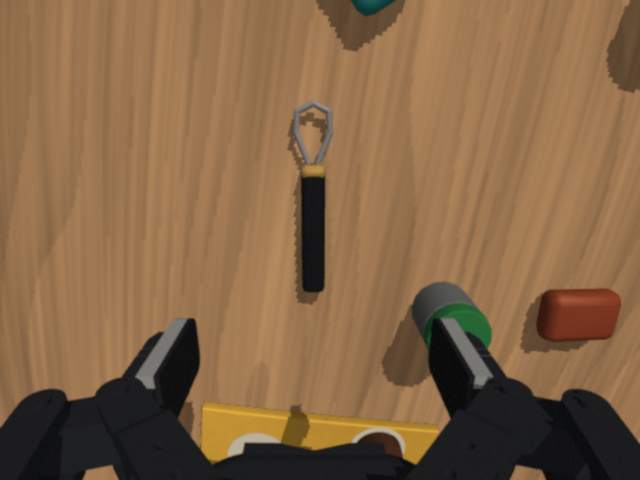

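servo_tool(moves=[[0,0,-4,0],[0,0,-8,0],[0,0,-11,0],[0,0,-12.5,0],[0,0,-12.9,0],[0,0,-12.9,0],[0,0,-12.9,0]])

```text
time: 16.57
ee_pos: [0.4459, -0.0944, 0.0042]
tcp_rot: [180.0, 0.0, 98.9]
wrist_force: [0.7, -0.6, 0.2]
opening: 0.0852
grasp_force: 0.0
```

servo_tool(moves=[[0,0,0,0],[0,0,0,0],[0,0,0,0],[0,0,0,0],[0,0,0,0],[0,0,0,0],[0,0,0,0],[0,0,0,0],[0,0,0,0],[0,0,0,0],[0,0,0,0],[0,0,0,0],[0,0,0,0],[0,0,0,0]], claw=1)

```text
time: 17.73
ee_pos: [0.4454, -0.0937, 0.0037]
tcp_rot: [180.0, 0.0, 98.9]
wrist_force: [-0.6, 0.0, 5.8]
opening: 0.0151
grasp_force: 30.5
```

servo_tool(moves=[[0,0,4,0],[0,0,8,-0.1],[0,0,11,-0.22],[0.1,-3,12,-0.34],[0.3,-6,12,-0.46],[0.4,-9,12,-0.58],[0.5,-12,12,-0.7],[0.6,-15,12,-0.82],[0.7,-18,12,-0.94],[0.8,-20,12,-1.06],[0.9,-22,12,-1.18],[1,-24,12,-1.3],[1.2,-26,12,-1.42],[1.4,-28,12,-1.54],[1.6,-29.3,12,-1.66],[1.6,-29.3,12,-1.695],[1.6,-29.3,9,-1.695],[1.6,-29.3,6,-1.695],[1.6,-29.3,4,-1.695],[1.6,-29.3,4,-1.695]])

```text
time: 19.4
ee_pos: [0.4587, -0.3847, 0.0377]
tcp_rot: [-179.7, 0.4, 1.8]
wrist_force: [-0.8, 0.3, -1.3]
opening: 0.0151
grasp_force: 29.8
```

servo_tool(moves=[[0,0,-1,0],[0,0,-2,0],[0,0,-2.7,0],[0,0,-2.9,0],[0,0,-2.9,0],[0,0,-2.9,0]])

```text
time: 19.9
ee_pos: [0.4614, -0.3869, 0.0149]
tcp_rot: [180.0, -0.0, 1.8]
wrist_force: [-0.1, -0.4, -0.1]
opening: 0.015
grasp_force: 29.8
```

servo_tool(moves=[[0,0,-0.1,0],[0,0,-0.1,0],[0,0,-0.1,0],[0,0,-0.1,0],[0,0,-0.1,0],[0,0,-0.1,0],[0,0,3,0],[0,0,7,0],[0,0,11,0],[1,3,13,0.1],[2,6,13,0.22],[3.5,9,13,0.34],[5,12,13,0.46],[6.5,15.5,13,0.58],[8,19,13,0.7],[9,22.5,13,0.82],[10,26,13,0.94],[11,29.5,13,1.06],[12,33,13,1.18],[13,36,13,1.3]], claw=0.4)

```text
time: 21.57
ee_pos: [0.5913, -0.0243, 0.1445]
tcp_rot: [180.0, -0.0, 76.7]
wrist_force: [-0.0, -0.4, -0.0]
opening: 0.0515
grasp_force: 0.0
```

servo_tool(moves=[[1.5,4,0,0.1],[3,8,0,0.2],[4.5,11,0,0.25],[6,14.2,0,0.25],[6,14.2,0,0.25],[6,14.2,0,0.25],[6,14.2,0,0.25]], claw=0)

```text
time: 22.15
ee_pos: [0.6509, 0.1152, 0.144]
tcp_rot: [-180.0, 0.0, 90.6]
wrist_force: [0.2, -0.1, 0.0]
opening: 0.0854
grasp_force: 0.0
```

```bash
python3 - <<'E'
from workcell import *
from h import *
o=get_obs();print(o['time'],o['ee_pos'],o['tcp_rot'])
im=camera("wrist");cv2.imwrite("pics/w5.png",im[:,:,::-1])
c=wristcal(get_calibration("wrist"),o)
hsv=cv2.cvtColor(im,cv2.COLOR_RGB2HSV).astype(int);h,s,v=cv2.split(hsv)
for b in blobs(((h<8)|(h>170))&(s>180)&(v>100),300,5): print(b[:,0].mean(0).round(),[np.round(x,3) for x in rect(c,b,.047)])
E
```

```text
22.15 [0.65088369 0.11522592 0.14402018] [-1.79962864e+02  1.98872644e-02  9.06468599e+01]
[315. 244.] [array([0.652, 0.114]), np.float64(87.829), array([41.963, 44.058])]
```

View pics/w5.png

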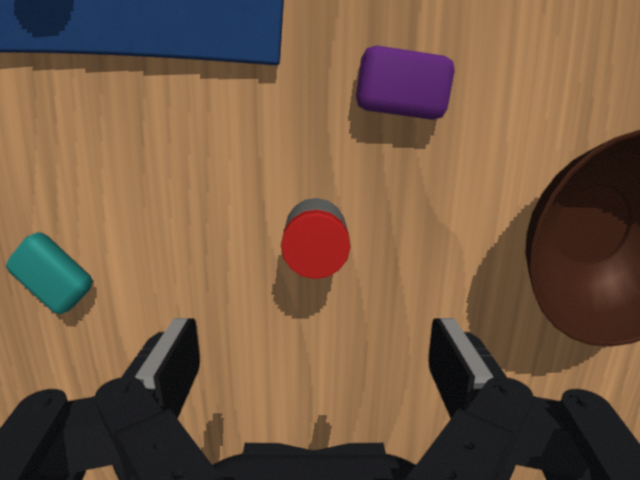

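Red jar at (315,244), in line with the tool; bowl is clear. Command z ≈ 0.142; descend to 0.016.

servo_tool(moves=[[0.1,-0.1,-4,0],[0.1,-0.1,-8,0],[0.1,-0.1,-11,0],[0.1,-0.1,-12.6,0],[0.1,-0.1,-12.6,0],[0.1,-0.1,-12.6,0]])

```text
time: 22.7
ee_pos: [0.6516, 0.1131, 0.0184]
tcp_rot: [-179.9, 0.0, 90.5]
wrist_force: [0.2, -0.6, 1.0]
opening: 0.0851
grasp_force: 0.0
```

servo_tool(moves=[[0,0,0,0],[0,0,0,0],[0,0,0,0],[0,0,0,0],[0,0,0,0],[0,0,0,0],[0,0,0,0],[0,0,0,0],[0,0,0,0],[0,0,0,0],[0,0,0,0],[0,0,0,0]], claw=1)

```text
time: 23.7
ee_pos: [0.653, 0.1144, 0.0201]
tcp_rot: [179.9, -0.0, 90.6]
wrist_force: [-1.0, -0.1, 6.9]
opening: 0.043
grasp_force: 30.0
```

servo_tool(moves=[[0,0,4,0],[0,0,8,0],[0,0,12,0],[-1.7,-3.2,13,0],[-3.4,-6.4,13,0],[-5.1,-9.6,13,0],[-6.8,-12.8,13,0],[-8.5,-16,13,0],[-10.2,-19.2,13,0],[-12,-22.4,13,0],[-13.8,-25.6,13,0],[-15.6,-28.8,13,0],[-17.4,-32,13,0],[-19.2,-35.2,13,0],[-21,-38.5,13,0],[-22,-40.5,13,0],[-22.3,-41.2,13,0],[-22.3,-41.2,13,0],[-22.3,-41.2,13,0]])

```text
time: 25.28
ee_pos: [0.4293, -0.2974, 0.1485]
tcp_rot: [180.0, -0.0, 90.6]
wrist_force: [0.1, -0.2, -1.1]
opening: 0.0426
grasp_force: 31.3
```

servo_tool(moves=[[0,0,-3,0],[0,0,-6,0],[0,0,-8.5,0],[0,0,-10.5,0],[0,0,-11.5,0],[0,0,-11.9,0],[0,0,-11.9,0],[0,0,-11.9,0]])

```text
time: 25.95
ee_pos: [0.4301, -0.297, 0.0302]
tcp_rot: [179.9, 0.0, 90.7]
wrist_force: [-0.0, -0.2, -1.2]
opening: 0.043
grasp_force: 32.0
```

servo_tool(moves=[[0,0,-0.1,0],[0,0,-0.1,0],[0,0,-0.1,0],[0,0,-0.1,0],[0,0,-0.1,0],[0,0,-0.1,0],[0,0,3,0],[0,0,7,0],[0,0,11,0],[0,0,15,0],[-2,4,17,0],[-3,8,17,0],[-5,12,17,0],[-6,16,17,0],[-8,20,17,0],[-8,24,17,0],[-8,28,17,0],[-8,30,17,0],[-8,30,17,0]], claw=0.3)

```text
time: 27.53
ee_pos: [0.3487, 0.006, 0.1996]
tcp_rot: [179.9, -0.1, 90.9]
wrist_force: [0.4, -0.1, 0.4]
opening: 0.0597
grasp_force: 0.0
```

```bash
python3 - <<'E'
from workcell import *
from h import *
for cam in("top","scene"):
    im=camera(cam);cv2.imwrite(f"pics/{cam}9.png",im[:,:,::-1]);cal=get_calibration(cam)
    hsv=cv2.cvtColor(im,cv2.COLOR_RGB2HSV).astype(int);h,s,v=cv2.split(hsv)
    M=masks(im);M['red']=((h<8)|(h>170))&(s>180)&(v>100)
    for k,z in dict(red=.056,white=.056,green=.046,dark=.021,wood=.018,cream=.01).items():
        for b in blobs(M[k],150,6):
            cen,y,sz=rect(cal,b,z)
            if .3<cen[0]<.75 and abs(cen[1])<.45: print(cam,k,(cen*1e3).round(),round(y,1),np.round(sz))
E
```

```text
top red [ 429. -296.] -86.6 [40. 44.]
top white [484. 322.] -71.8 [39. 39.]
top green [ 548. -138.] -49.6 [39. 40.]
top dark [ 366. -137.] 1.0 [ 17. 153.]
top dark [585. 310.] 3.1 [38. 59.]
top dark [ 464. -387.] 4.4 [17. 81.]
top wood [ 528. -294.] -87.1 [40. 80.]
top cream [377.  13.] -89.9 [ 96. 160.]
top cream [ 381. -100.] 0.9 [ 52. 115.]
top cream [377. 133.] -0.2 [ 50. 100.]
top cream [491. 337.] -71.8 [41. 41.]
top cream [ 469. -377.] 3.0 [ 16. 112.]
scene red [ 432. -298.] 9.3 [42. 42.]
scene green [ 550. -141.] -66.8 [41. 42.]
```

View pics/top9.png

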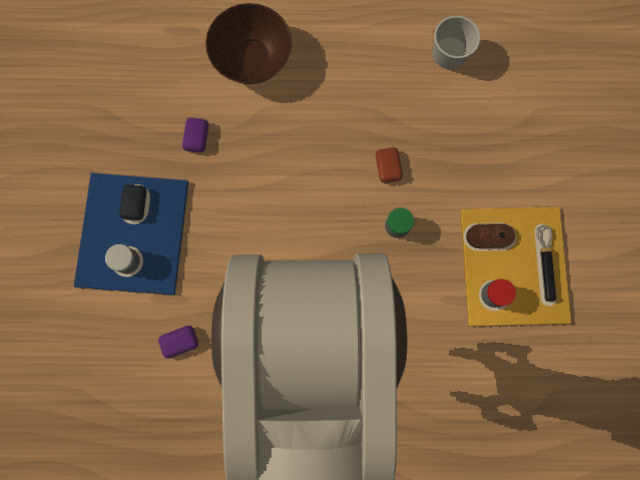

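View pics/scene9.png

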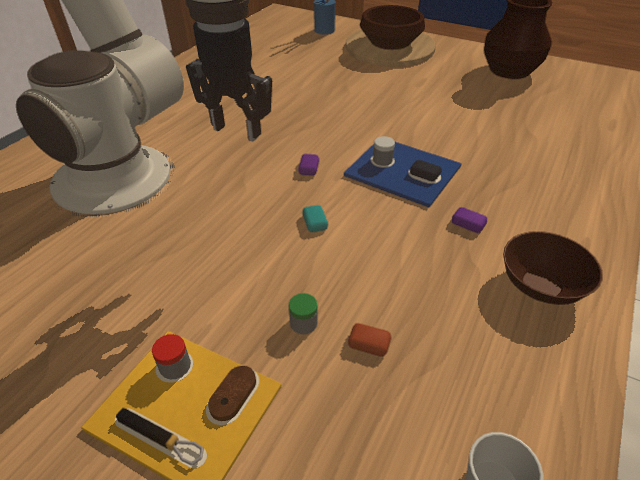

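```bash
python3 -c "
from workcell import *
print(job_done())"
```

```text
the job is handed in; nothing more can be done
None
```

All five things are set down on their painted shapes and let go, and the job is handed in; in the last pictures each sat within about 6 mm of its shape's centre, and the green jar and brown stone had not moved.

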